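Set the light-stage mask to its third click

ROBOT

A 7-joint arm with a two-finger parallel gripper is mounted at the origin on a cart in front of the work surface, level with it; the furniture and walls round the work are solid. World frame = base frame: x ahead of the robot, y to its left, z up, the work surface at z = 0. Lengths are in m, angles in rad, forces in N, time in s.
With the tool pointing down it reaches from about 0.4 to 0.85 m from the base axis. Payload 10.4 kg.
Tool frame: the origin (TCP) lies midway between the tips of the shut fingers; the grasp point (between the pads) lies 19 mm behind it (manip.pinch_z is the distance from the TCP to the grasp point, in m); y points along the fingers, x is the direction in which the jaws open and shut, and the axes are right-handed (so a half turn about y gives the same grasp; the last joint's range is limited). The gripper opens to 85 mm and grips with 20 to 120 N. Pads are 22 mm wide; open, the fingers measure 114 mm over their backs; the gripper's body (76 mm by 85 mm) begins 54 mm behind the grasp point. The pads swing forward as they close: fully open they stand 13 mm farther back than shut.
Start: joints at [1.176, 0.332, -0.065, 1.46, 0.022, 1.35, -0.088], TCP at [0.227, -0.582, 0.231] pointing down, gripper open.
Joint ranges: [-2.6, 2.6], [-0.5, 2.12], [-1.47, 1.34], [0.16, 2.42], [-1.27, 4.41], [0.06, 2.06], [-2.6, 2.6]. Speed limits (rad/s): [2.22, 2.22, 2.79, 2.79, 3.14, 3.14, 3.14].

INTERFACE

Orientations are given as a unit quaternion [x, y, z, w].
In Python, from workcell import manip gives the robot as it stands.
- The arm moves only by the shell command python3 -m pendant 'ROWS' [OPENING] [FORCE]. ROWS is a JSON object of lists of equal length, an entry for each row: "offset": the shift along the tool's x, y, z scaled (see below), a list of three; "turn": the turn, a rotation vector about the tool's x, y, z scaled (see below), a list of three. A call has 1 to 12 rows; each row is the pose to reach, as a shift and turn from the pose measured when the call began, along the tool's axes at that moment; what a row does not reach only later rows make up. The controller multiplies each number of a shift by 200 mm and each number of a turn by 45 degrees. A row lasts 1/8 s, in which the tool goes at most 62.5 mm and 10.7 degrees, less where a joint would pass 70% of its speed; a pose out of reach is approached as far as the arm can. A call with a number of a shift or a turn outside -1 to 1 is refused whole. A call with a gripper value outside its range is refused whole. OPENING is the opening in per cent of the stroke, from 0 (shut) to 100 (fully open), set as the call begins (- or left out, the last holds). The fingers move at their own pace and stop on an object; FORCE is the grip in N (left out, the last holds). Time passes only in rows, so rows that repeat a pose let the fingers close. It gives the time, the measured TCP pose, the force and the opening at its end, in the units of the state.
- manip.get_obs(): the state, without advancing time (a new reading comes with each control period).
- manip.camera(name): name is "side" or "top"; returns (picture, depth): 400x640x3 uint8, red, green, blue; 400x640 float32, m along the optical axis (not along the pixel's ray), 0 where there is no reading.
- manip.camera_model(name): a dict with "intrinsics" (3x3 intrinsics, pixels), "R" (3x3) and "t" (3): a world point X has camera coordinates R X + t. Camera axes: x right, y down, z forward; pixel columns grow to the right and rows downward; lengths in m; the calibration is good to about 2 mm. A picture is of the moment at which its call begins. camera_model takes no time and is no camera call.
- manip.hand_in(): hands the job in, once; it reports no verdict.
The state is a dict: "clock": time; "joint_pos": joint angles; "joint_velocities": joint speeds; "tau": joint torques, N m; "position": TCP position; "ee_rot": TCP orientation; "ft_force": force on the tool from outside, world axes, zero at the start; "torque": the same for the moment, N m; "grip_width": opening from 0.0 (shut) to 1.0 (fully open).
Only numpy, scipy, OpenCV 4.12 (cv2) and the standard library are available. Lean on these libraries where they do the work, as an engineer would, in place of code of your own. Each camera call takes 0.05 s, during which the arm holds its last target. There are 200 camera calls.

TASK

Set the mask of the light stage for the sample vial standing on its glass: with a fingertip push the lever's upright tab all the way back to the home stop at the right-hand end of its slot, then push it the other way, counting the clicks from there, and leave it resting in the third click, without ever letting it slip on into the fourth. Only push the tab from the side, do not pinch it between the fingers, and do not disturb the vial, its cap, the gauge or the dropper bottle.

Things in the scene. Friction and masses are not known exactly. Their poses are not given: they have to be found in the camera images.
- light_stage: Fixed low box, 150 mm (x) by 200 mm (y), grey-painted top 46 mm above the table. Origin: centre of its underside. x points from the front (rocker switch) to the back, y to the left seen from the front, z up; yaw within 0.45 rad. On the top, along y on the line x = -47 mm, the lever runs in a slot between two steel end blocks 8 mm high; a toothed bar 8 mm high stands 28 mm behind it.
- window (a point): Centre of the flush glass window (48 mm in stage x, 72 mm in y) in the right half of the stage's top, 46 mm above the table. A dark mask blade under the glass moves with the lever: at home it covers the window, and each click uncovers 12 mm more from the right end; three clicks light the width of the vial's foot. Axes as the stage's.
- mask_lever (a joint): Lever position along stage +y, in m. 0 = home rest at the right end (hard stop at -0.001), not counted as a click. Clicks: first 0.012, second 0.024, third 0.036, fourth 0.048, then 0.060, 0.072 (far stop 0.0735). 5 to 7 N starts it out of a click; resistance then falls, and halfway (6 mm) it snaps by itself into the next click, ahead of the finger. Starts anywhere from 0.009 to 0.027.
- tab_top (a point): Centre of the top edge of the lever's tab, 83 mm above the table, at stage x = -47 mm and y = -36 mm + joint value. The tab: upright black plate 26 mm wide (stage x), 9 mm thick (y), 26 mm high, faces to stage -y (home half) and +y (far half); touching both halves counts as a pinch. Its carriage (24 x 30 mm in x, y) and foot reach 59 mm above the table: push the tab between 62 and 80 mm. 
- sample_vial: Clear plastic sample vial, 39 mm wide and 60 mm high, standing loose on the right part of the glass window (top 106 mm above the table), about 80 mm behind the line of the lever. Origin: centre of its underside. Leave it alone.
- vial_cap: Yellow vial cap, 39 mm across and 9 mm high, lying loose on the left back part of the stage's top. Origin: centre of its underside. Leave it alone.
- gauge: Hand-held digital gauge, 57 x 58 x 109 mm high, standing on the table to the left of the stage. Origin: centre of its underside. Leave it alone.
- dropper: Small white dropper bottle, 20 mm across, 36 mm high, standing on the table to the right of the stage. Origin: centre of its underside. Leave it alone.

How it is judged:
By the outcome, as a careful person would: the job done as asked, in the order asked, and still so for the second after the job is handed in, with the robot touching nothing.
It also fails if it takes over 58 s, if anything falls off the work surface, if the arm or the gripper's body presses on something with over 40 N, if the wrist force passes 120 N, or if a joint passes its speed limit or range.

## Working session

There is one attempt and no reset: what is moved stays moved. The work goes in short steps, Python scripts to look and compute and a shell command to move; the robot and the scene stay as the last step left them, time stands still between calls to the robot, and variables do not carry over. Pictures are saved under pics/ and viewed, about 8 in all and at most 12, crops included, and the job is handed in when it is done.

```bash
ls; mkdir -p pics
python3 - <<'E'
from workcell import manip
import cv2,numpy as np
o=manip.get_obs(); print(o)
for n in("top","side"):
    p,d=manip.camera(n); cv2.imwrite(f"pics/{n}0.png",p[:,:,::-1]); np.save(f"pics/{n}0.npy",d)
    m=manip.camera_model(n); print(n,m)
E
```

```text
pics
{'clock': 0.0, 'joint_pos': array([ 1.17638019,  0.33283581, -0.06469921,  1.46094086,  0.02162486,
        1.34992514, -0.08850138]), 'joint_velocities': array([-5.78733412e-04,  1.15607643e-03, -3.20438943e-05,  1.66247253e-03,
        1.21274087e-03, -1.04420873e-03, -7.47159045e-04]), 'tau': array([ 1.26384988e-03, -6.25443006e+01,  5.00043947e-02, -3.91604984e+01,
        1.63519563e-02,  9.93298483e-03,  2.72060851e-05]), 'position': array([ 0.22691457, -0.58194213,  0.23053869]), 'ee_rot': array([-0.58355426,  0.39938761, -0.39852778,  0.58406299]), 'ft_force': array([-0.72607674, -0.04188295, -0.24886716]), 'torque': array([-0.00731499, -0.05874213,  0.01151764]), 'grip_width': 1.0006769686523556}
top {'intrinsics': array([[390.47563221,   0.        , 323.22240368],
       [  0.        , 390.47563221, 203.92037545],
       [  0.        ,   0.        ,   1.        ]]), 'R': array([[ 0.05099987, -0.99868158, -0.00584011],
       [-0.97386001, -0.04843452, -0.22192518],
       [ 0.22134972,  0.0170056 , -0.97504621]]), 't': array([0.057462  , 0.63153595, 0.78539218])}
side {'intrinsics': array([[385.63171964,   0.        , 315.47700685],
       [  0.        , 385.63171964, 203.17088344],
       [  0.        ,   0.        ,   1.        ]]), 'R': array([[-0.93846128, -0.34529419, -0.00789561],
       [-0.20845064,  0.58447103, -0.78418234],
       [ 0.27538836, -0.73427892, -0.62048023]]), 't': array([0.60005401, 0.12975992, 0.85617148])}
```

View pics/top0.png

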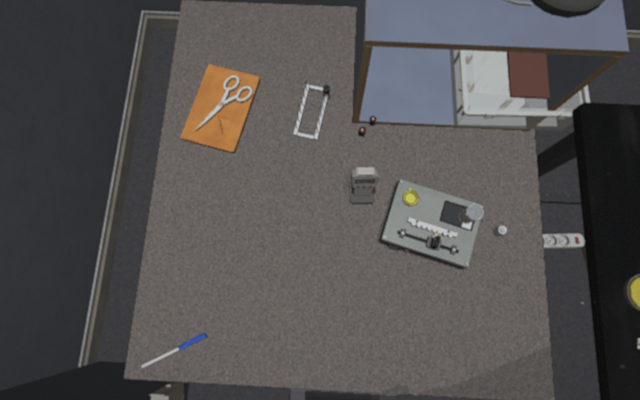

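View pics/side0.png

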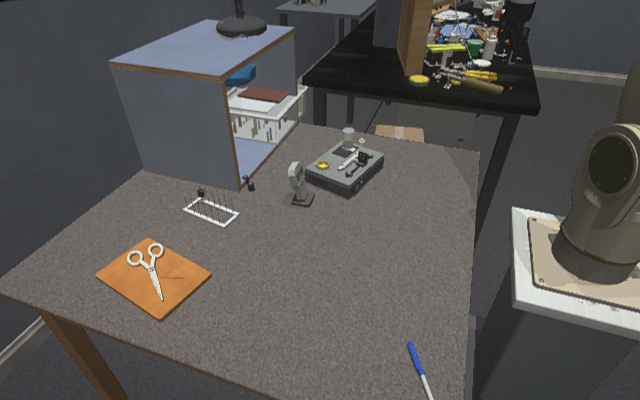

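The top view shows the stage at about (432,223), with tab near (433,240), end blocks (403,233) and (454,250), vial (474,212), cap (411,198), gauge (363,185) and dropper (502,230). The side view shows the stage at about (345,168).

```bash
cat > h.py <<'E'
from workcell import manip
import cv2,numpy as np
def ray(n,uv,z):
    m=manip.camera_model(n);K,R,t=m["intrinsics"],m["R"],m["t"]
    uv=np.atleast_2d(np.asarray(uv,float)); d=np.c_[uv,np.ones(len(uv))]@np.linalg.inv(K).T@R
    c=-R.T@t; return c+d*((z-c[2])/d[:,2])[:,None]
def proj(n,X):
    m=manip.camera_model(n);c=np.atleast_2d(X)@m["R"].T+m["t"];p=c@m["intrinsics"].T;return p[:,:2]/p[:,2:]
E
python3 - <<'E'
from h import *
a=cv2.imread("pics/top0.png"); d=np.load("pics/top0.npy")
m=manip.camera_model("top");K,R,t=m["intrinsics"],m["R"],m["t"]
v,u=np.mgrid[:400,:640]; X=(np.stack([(u-K[0,2])/K[0,0]*d,(v-K[1,2])/K[1,1]*d,d],-1)-t)@R
z=X[...,2]; sub=(slice(165,280),slice(370,495))
mask=np.zeros((400,640),np.uint8); mask[sub]=((z[sub]>.036)&(z[sub]<.13))
mask=cv2.morphologyEx(mask,cv2.MORPH_OPEN,np.ones((5,5)))
# top points to plane: use points z 0.036-.056
c=max(cv2.findContours(mask,0,2)[0],key=cv2.contourArea)
q=ray("top",c[:,0],.046)[:,:2]
r=cv2.minAreaRect((q*1000).astype(np.float32)); print(r, cv2.boxPoints(r))
s=X[sub][(mask[sub]>0)]; print("medz",np.median(s[:,2]))
# high things
hi=np.zeros_like(mask); hi[sub]=(z[sub]>.068)
n,l,st,ce=cv2.connectedComponentsWithStats(hi)
for i in range(1,n):
    if st[i,4]>4: print(ce[i],st[i],X[l==i].mean(0).round(4),X[l==i].max(0).round(4))
for n,(x0,y0,w,h) in {"top":(370,170,150,110),"side":(280,115,130,97)}.items():
    im=cv2.imread(f"pics/{n}0.png")[y0:y0+h,x0:x0+w]; cv2.imwrite(f"pics/{n}0c.png",cv2.resize(im,None,fx=5,fy=5,interpolation=cv2.INTER_CUBIC))
E
```

```text
((604.2114868164062, -157.34829711914062), (202.59251403808594, 149.40139770507812), 74.44981384277344) [[ 505.0894   -234.91077 ]
 [ 649.0221   -274.96265 ]
 [ 703.3336    -79.78583 ]
 [ 559.4009    -39.733948]]
medz 0.04621465680539021
[373.60583942 175.2189781 ] [370 167   9  17 137] [ 0.6911 -0.0169  0.096 ] [ 0.7071 -0.0076  0.111 ]
[472.66453674 212.17571885] [461 203  23  19 313] [ 0.6179 -0.2242  0.105 ] [0.6381 0.0746 0.9063]
[436.36986301 241.16438356] [432 235   9  13  73] [ 0.5569 -0.1548  0.0799] [ 0.57   -0.1486  0.0863]
```

View pics/top0c.png

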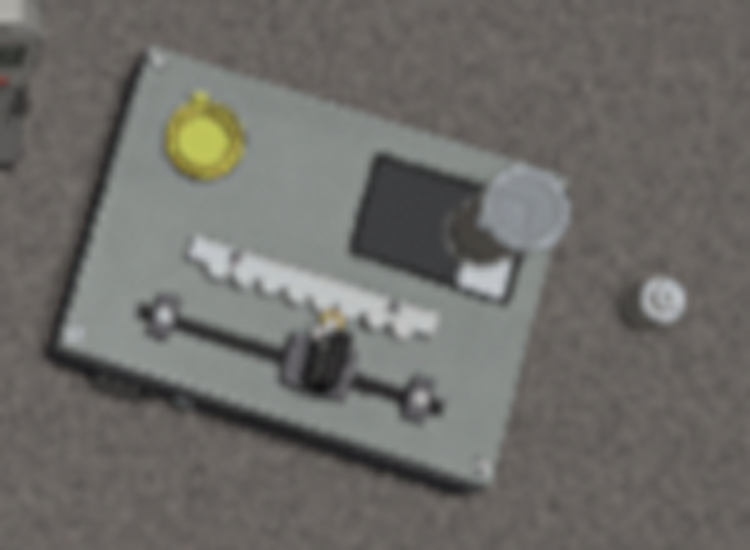

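The crop shows the tab at about (435,242) in the full image. About 23 mm of the window is lit, so the lever is near the second click. Stage yaw is about -0.271. Next I'll check the orientation and work out the targets.

```bash
cat >> h.py <<'E'
from scipy.spatial.transform import Rotation as Ro
yaw=-0.271; C=np.array([.6042,-.1573,0]); S=Ro.from_euler('z',yaw)
def stage(p): return S.inv().apply(np.asarray(p)-C)
def world(s): return C+S.apply(s)
def plan(targets,rel=None):
    """targets: list of stage points; prints offset from the current pose"""
    o=manip.get_obs();T=Ro.from_quat(o["ee_rot"])
    print("clock",round(o["clock"],2),"stage",stage(o["position"]).round(4),"F(stage)",S.inv().apply(o["ft_force"]).round(1),"w",round(o["grip_width"],3))
    A=(S.inv()*T).as_matrix();print("tool axes in stage (cols)\n",A.round(3))
    for s in targets: print(s,(T.inv().apply(world(s)-o["position"])/.2).round(4))
    # turn so that tool y down, tool z nearest along stage x or y
    for a in (0,np.pi/2,np.pi,-np.pi/2):
        y=np.array([0,0,-1.]);z=np.array([np.cos(a),np.sin(a),0]);G=Ro.from_matrix(np.c_[np.cross(y,z),y,z])
        print("tool z at",round(a,2),"turn",((T.inv()*S*G).as_rotvec()/(np.pi/4)).round(4))
E
python3 - <<'E'
from h import *
plan([[-.047,.03,.2],[-.047,.03,.068]])
# vial, tab checks
print("tab meas stage",stage([.5569,-.1548,.08]), "corners px 0.012,0.024:",proj("top",[world([-.047,-.036+j,.083]) for j in(.012,.024)]).round(1))
E
```

```text
clock 0.1 stage [-0.2498 -0.5102  0.2306] F(stage) [ 0.  -0.1  0.1] w 1.001
tool axes in stage (cols)
 [[ 0.599 -0.001  0.8  ]
 [-0.8    0.001  0.599]
 [-0.001 -1.    -0.   ]]
[-0.047, 0.03, 0.2] [-1.5536  0.1549  2.4308]
[-0.047, 0.03, 0.068] [-1.5528  0.8149  2.4308]
tool z at 0 turn [ 6.000e-04  8.185e-01 -1.500e-03]
tool z at 1.57 turn [-7.0000e-04 -1.1815e+00 -1.5000e-03]
tool z at 3.14 turn [-2.0000e-03 -3.1815e+00 -8.0000e-04]
tool z at -1.57 turn [ 1.8000e-03  2.8185e+00 -8.0000e-04]
tab meas stage [-0.04624296 -0.01025322  0.08      ] corners px 0.012,0.024: [[443.  243.4]
 [437.5 241.6]]
```

View pics/side0c.png

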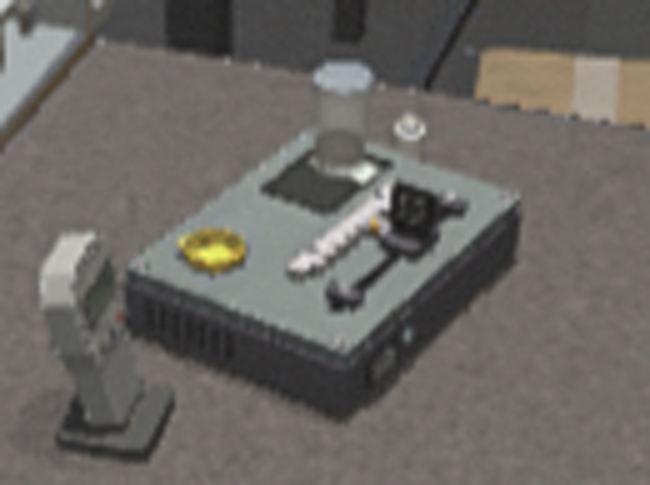

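The side crop agrees: tab near the middle of the slot, with the vial behind on the right of the glass. I'll shut the gripper, turn it so the jaw axis lies along stage y, and approach from the left of the tab.

```bash
python3 -m pendant '{"offset":[[-0.15,0,0.23],[-0.3,0,0.47],[-0.45,0,0.7],[-0.6,0,0.94],[-0.6,0,0.94],[-0.6,0,0.94]],"turn":[[0,0.2,0],[0,0.4,0],[0,0.6,0],[0,0.8185,0],[0,0.8185,0],[0,0.8185,0]]}' 0 40
python3 -c "
from h import *
plan([[-.047,.03,.2],[-.047,.03,.068]])"
```

```text
clock: 0.85
position: [0.358, -0.4023, 0.2306]
ee_rot: [-0.428, 0.563, -0.562, 0.428]
ft_force: [-0.5, -0.7, 0.2]
grip_width: -0.002
clock 0.85 stage [-0.1717 -0.3019  0.2306] F(stage) [-0.3 -0.8  0.2] w -0.002
tool axes in stage (cols)
 [[ 0.001 -0.001  1.   ]
 [-1.     0.001  0.001]
 [-0.001 -1.    -0.001]]
[-0.047, 0.03, 0.2] [-1.6587  0.1532  0.6259]
[-0.047, 0.03, 0.068] [-1.6583  0.8132  0.6268]
tool z at 0 turn [ 0.0017  0.0018 -0.0009]
tool z at 1.57 turn [ 7.0000e-04 -1.9982e+00 -2.0000e-03]
tool z at 3.14 turn [-1.4000e-03 -3.9982e+00 -2.7000e-03]
tool z at -1.57 turn [2.0000e-03 2.0018e+00 7.0000e-04]
```

```bash
python3 -m pendant '{"offset":[[-0.25,0,0.2],[-0.5,0,0.4],[-0.75,0,0.627],[-0.83,0,0.627]],"turn":[[0,0,0],[0,0,0],[0,0,0],[0,0,0]]}'
python3 -m pendant '{"offset":[[-0.25,0,0],[-0.5,0,0],[-0.75,0,0],[-0.83,0,0],[-0.83,0,0],[-0.83,0,0]],"turn":[[0,0,0],[0,0,0],[0,0,0],[0,0,0],[0,0,0],[0,0,0]]}'
python3 - <<'E'
from h import *
plan([[-.047,.03,.068]])
p,d=manip.camera("top");np.save("pics/t1.npy",d)
q,_=manip.camera("side")
f=lambda a:cv2.resize(a,(400,300),interpolation=cv2.INTER_CUBIC)
cv2.imwrite("pics/b1.png",np.hstack([f(p[165:285,370:530]),f(q[112:211,275:407])])[:,:,::-1])
E
```

```text
clock: 1.35
position: [0.5252, -0.2742, 0.2296]
ee_rot: [-0.429, 0.563, -0.561, 0.429]
ft_force: [-0.5, -0.1, 0.5]
grip_width: -0.003
clock: 2.1
position: [0.5684, -0.1168, 0.2297]
ee_rot: [-0.428, 0.563, -0.562, 0.428]
ft_force: [-0.2, -1.3, -0.1]
grip_width: -0.001
clock 2.1 stage [-0.0453  0.0294  0.2297] F(stage) [ 0.1 -1.3 -0.1] w -0.001
tool axes in stage (cols)
 [[ 0.002 -0.002  1.   ]
 [-1.     0.001  0.002]
 [-0.001 -1.    -0.002]]
[-0.047, 0.03, 0.068] [-0.0019  0.8087 -0.0066]
tool z at 0 turn [ 0.0028  0.0022 -0.0016]
tool z at 1.57 turn [ 1.0000e-03 -1.9978e+00 -3.4000e-03]
tool z at 3.14 turn [-2.5000e-03 -3.9978e+00 -4.4000e-03]
tool z at -1.57 turn [3.4000e-03 2.0022e+00 1.0000e-03]
```

View pics/b1.png

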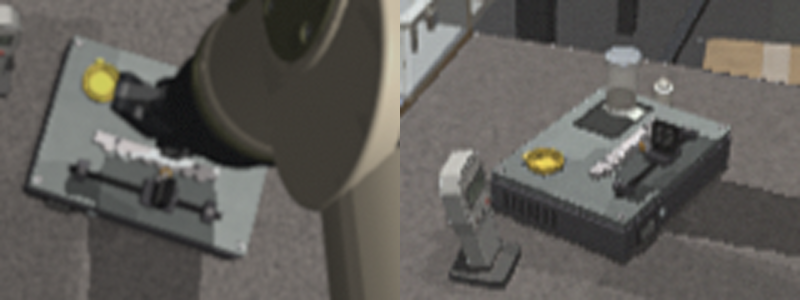

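The tool is over the stage (fingers around (130,100) in the left crop, displaced by parallax); tab, vial and cap are unmoved. I'll lower it partway and check.

```bash
python3 -m pendant '{"offset":[[0,0.28,-0.007],[0,0.5,-0.007],[0,0.62,-0.007],[0,0.62,-0.007]],"turn":[[0,0,0],[0,0,0],[0,0,0],[0,0,0]]}'
python3 - <<'E'
from h import *
plan([[-.047,.03,.068]])
p,d=manip.camera("top");np.save("pics/t1.npy",d)
q,_=manip.camera("side")
o=manip.get_obs();print(proj("top",o["position"]),proj("side",o["position"]))
f=lambda a:cv2.resize(a,(400,300),interpolation=cv2.INTER_CUBIC)
cv2.imwrite("pics/b2.png",np.hstack([f(p[165:285,370:530]),f(q[112:211,275:407])])[:,:,::-1])
E
```

```text
clock: 2.7
position: [0.5654, -0.1167, 0.1041]
ee_rot: [-0.429, 0.565, -0.561, 0.427]
ft_force: [0.4, -0.1, 1.4]
grip_width: -0.001
clock 2.7 stage [-0.0482  0.0287  0.1041] F(stage) [0.4 0.  1.4] w -0.001
tool axes in stage (cols)
 [[ 0.    -0.006  1.   ]
 [-1.     0.001  0.   ]
 [-0.001 -1.    -0.006]]
[-0.047, 0.03, 0.068] [-0.0062  0.1805  0.0072]
tool z at 0 turn [ 0.0073  0.0006 -0.0013]
tool z at 1.57 turn [ 0.0047 -1.9994 -0.0067]
tool z at 3.14 turn [-2.1000e-03 -3.9994e+00 -1.1400e-02]
tool z at -1.57 turn [0.0067 2.0006 0.0047]
[[421.28572224 233.51668908]] [[355.49202149 150.70686716]]
```

View pics/b2.png

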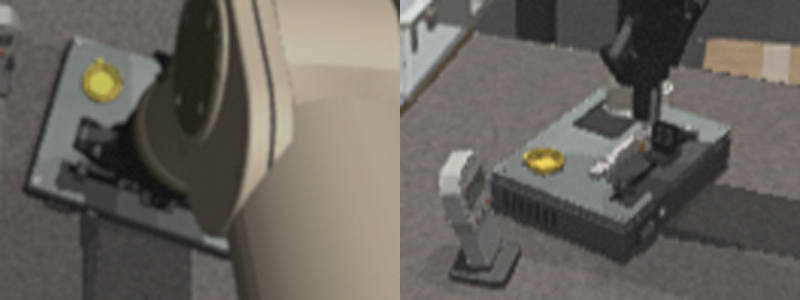

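Tip is where expected (side view about (357,150)), left of the tab, vial clear. Down to pushing height, then push home.

```bash
python3 -m pendant '{"offset":[[0,0.1,0.006],[0,0.18,0.006],[0,0.18,0.006]],"turn":[[0.007,0,0],[0.007,0,0],[0.007,0,0]]}'
python3 -m pendant '{"offset":[[0.03,0,0],[0.06,0,0],[0.09,0,0],[0.105,0,0],[0.105,0,0]],"turn":[[0,0,0],[0,0,0],[0,0,0],[0,0,0],[0,0,0]]}'
python3 -c "
from h import *
plan([[-.047,.0,.068]])"
```

```text
clock: 3.18
position: [0.5679, -0.1168, 0.0703]
ee_rot: [0.427, -0.562, 0.563, -0.429]
ft_force: [-0.0, 0.4, -0.2]
grip_width: -0.003
clock: 3.8
position: [0.5623, -0.1374, 0.0704]
ee_rot: [0.427, -0.562, 0.563, -0.429]
ft_force: [-0.1, 0.5, 0.9]
grip_width: 0.001
clock 3.8 stage [-0.0457  0.008   0.0704] F(stage) [-0.2  0.5  0.9] w 0.001
tool axes in stage (cols)
 [[ 0.     0.003  1.   ]
 [-1.     0.001  0.   ]
 [-0.001 -1.     0.003]]
[-0.047, 0.0, 0.068] [ 0.0399  0.0118 -0.0064]
tool z at 0 turn [-0.0039  0.0003 -0.0017]
tool z at 1.57 turn [-4.4000e-03 -1.9997e+00  1.7000e-03]
tool z at 3.14 turn [-2.7000e-03 -3.9997e+00  6.2000e-03]
tool z at -1.57 turn [-1.7000e-03  2.0003e+00 -4.4000e-03]
```

```bash
P="python3 -m pendant"
python3 -m pendant '{"offset":[[0.02,0.005,0],[0.04,0.01,0],[0.04,0.01,0]],"turn":[[0,0,0],[0,0,0],[0,0,0]]}'
python3 -m pendant '{"offset":[[0.02,0,0],[0.04,0,0],[0.06,0,0],[0.06,0,0]],"turn":[[0,0,0],[0,0,0],[0,0,0],[0,0,0]]}'
python3 -c "
from h import *
plan([[-.047,-.018,.068]])"
```

```text
clock: 4.18
position: [0.5598, -0.1459, 0.0681]
ee_rot: [0.427, -0.562, 0.564, -0.428]
ft_force: [-0.8, 0.1, -0.5]
grip_width: 0.002
clock: 4.68
position: [0.5562, -0.1587, 0.0681]
ee_rot: [0.427, -0.562, 0.564, -0.428]
ft_force: [0.5, -0.2, -0.7]
grip_width: 0.0
clock 4.67 stage [-0.0459 -0.0142  0.0681] F(stage) [ 0.6 -0.  -0.7] w 0.0
tool axes in stage (cols)
 [[-0.002  0.003  1.   ]
 [-1.    -0.    -0.002]
 [ 0.    -1.     0.003]]
[-0.047, -0.018, 0.068] [ 0.0188  0.0003 -0.0056]
tool z at 0 turn [-0.0033 -0.0021  0.0006]
tool z at 1.57 turn [-0.0021 -2.0021  0.0031]
tool z at 3.14 turn [-9.0000e-04  3.9979e+00 -5.2000e-03]
tool z at -1.57 turn [-0.0031  1.9979 -0.0021]
```

```bash
python3 -m pendant '{"offset":[[0.01,0,0],[0.02,0,0],[0.02,0,0]],"turn":[[0,0,0],[0,0,0],[0,0,0]]}'
python3 -m pendant '{"offset":[[0.01,0,0],[0.02,0,0],[0.02,0,0]],"turn":[[0,0,0],[0,0,0],[0,0,0]]}'
python3 - <<'E'
from h import *
plan([[-.047,-.018,.068]])
q,_=manip.camera("side"); p,_=manip.camera("top")
f=lambda a:cv2.resize(a,(400,300),interpolation=cv2.INTER_CUBIC)
cv2.imwrite("pics/b3.png",np.hstack([f(p[190:280,390:510]),f(q[130:196,310:398])])[:,:,::-1])
E
```

```text
clock: 5.05
position: [0.5553, -0.1622, 0.0681]
ee_rot: [0.427, -0.562, 0.564, -0.428]
ft_force: [0.7, 2.3, 0.6]
grip_width: 0.0
clock: 5.42
position: [0.5549, -0.1632, 0.0682]
ee_rot: [0.427, -0.563, 0.563, -0.43]
ft_force: [2.8, 9.8, 0.0]
grip_width: 0.004
clock 5.42 stage [-0.0459 -0.0189  0.0682] F(stage) [ 0.1 10.2  0. ] w 0.004
tool axes in stage (cols)
 [[ 0.001  0.003  1.   ]
 [-1.     0.003  0.001]
 [-0.003 -1.     0.003]]
[-0.047, -0.018, 0.068] [-0.0045  0.0009 -0.0057]
tool z at 0 turn [-0.0036  0.0014 -0.0039]
tool z at 1.57 turn [-5.9000e-03 -1.9986e+00 -2.0000e-04]
tool z at 3.14 turn [-0.0061 -3.9986  0.0057]
tool z at -1.57 turn [ 2.0000e-04  2.0014e+00 -5.9000e-03]
```

View pics/b3.png

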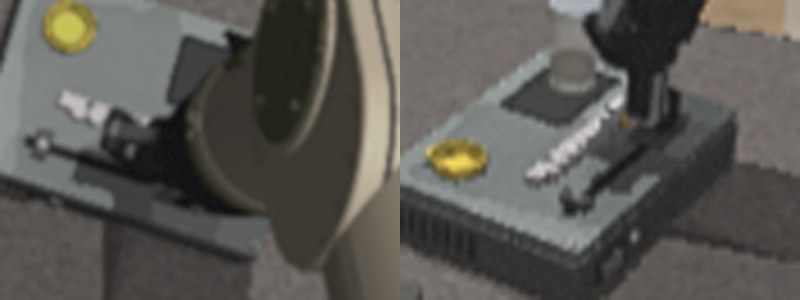

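The side view shows the finger against the tab near the right block, and the window all dark. I'll push slightly harder to confirm the hard stop.

```bash
python3 -m pendant '{"offset":[[0.015,0,0],[0.025,0,0],[0.025,0,0]],"turn":[[0,0,0],[0,0,0],[0,0,0]]}'
python3 -c "
from h import *
plan([])"
```

```text
clock: 5.9
position: [0.5549, -0.1635, 0.0683]
ee_rot: [-0.426, 0.563, -0.561, 0.432]
ft_force: [4.5, 14.7, -0.4]
grip_width: 0.0
clock 5.9 stage [-0.0459 -0.0192  0.0683] F(stage) [ 0.4 15.4 -0.4] w 0.0
tool axes in stage (cols)
 [[ 0.005  0.003  1.   ]
 [-1.     0.008  0.005]
 [-0.008 -1.     0.003]]
tool z at 0 turn [-0.0038  0.0065 -0.0099]
tool z at 1.57 turn [-0.0108 -1.9935 -0.0047]
tool z at 3.14 turn [-0.0155 -3.9935  0.006 ]
tool z at -1.57 turn [ 0.0048  2.0065 -0.0108]
```

Hard stop confirmed (15 N and no movement, at the predicted position). Now back off, go over and come down on the right side.

```bash
python3 -m pendant '{"offset":[[-0.08,0,0],[-0.08,0,0],[-0.08,-0.2,0],[-0.08,-0.21,0],[-0.08,-0.21,0],[0.08,-0.21,0],[0.22,-0.21,0],[0.31,-0.21,0],[0.31,-0.21,0],[0.31,-0.21,0]],"turn":[[0,0.0065,-0.01],[0,0.0065,-0.01],[0,0.0065,-0.01],[0,0.0065,-0.01],[0,0.0065,-0.01],[0,0.0065,-0.01],[0,0.0065,-0.01],[0,0.0065,-0.01],[0,0.0065,-0.01],[0,0.0065,-0.01]]}'
python3 - <<'E'
from h import *
plan([[-.047,-.080,.068]])
q,_=manip.camera("side"); p,_=manip.camera("top")
f=lambda a:cv2.resize(a,(400,300),interpolation=cv2.INTER_CUBIC)
cv2.imwrite("pics/b4.png",np.hstack([f(p[190:280,390:510]),f(q[130:196,310:398])])[:,:,::-1])
E
```

```text
clock: 7.15
position: [0.5387, -0.2223, 0.1096]
ee_rot: [0.427, -0.562, 0.563, -0.429]
ft_force: [1.3, 0.7, -0.2]
grip_width: 0.001
clock 7.15 stage [-0.0457 -0.0801  0.1096] F(stage) [ 1.   1.  -0.2] w 0.001
tool axes in stage (cols)
 [[ 0.001  0.003  1.   ]
 [-1.     0.001  0.001]
 [-0.001 -1.     0.003]]
[-0.047, -0.08, 0.068] [-0.0005  0.2078 -0.007 ]
tool z at 0 turn [-0.0035  0.0014 -0.0009]
tool z at 1.57 turn [-0.0035 -1.9986  0.002 ]
tool z at 3.14 turn [-1.5000e-03 -3.9986e+00  5.5000e-03]
tool z at -1.57 turn [-2.0000e-03  2.0014e+00 -3.5000e-03]
```

View pics/b4.png

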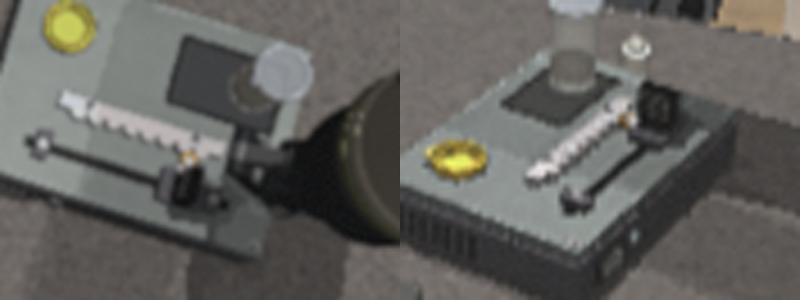

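The lever is at home with the window fully dark, and vial, cap and dropper are unmoved. I'll lower the tool and approach the home face.

```bash
python3 -m pendant '{"offset":[[0,0.1,-0.003],[0,0.208,-0.006],[0,0.208,-0.006],[-0.04,0.208,-0.006],[-0.08,0.208,-0.006],[-0.08,0.208,-0.006]],"turn":[[0,0,0],[0,0,0],[0,0,0],[0,0,0],[0,0,0],[0,0,0]]}'
python3 -m pendant '{"offset":[[-0.01,0,0],[-0.02,0,0],[-0.03,0,0],[-0.03,0,0]],"turn":[[0,0,0],[0,0,0],[0,0,0],[0,0,0]]}'
python3 -c "
from h import *
plan([])" | head -1
```

```text
clock: 8.0
position: [0.5428, -0.2052, 0.0689]
ee_rot: [0.428, -0.561, 0.563, -0.43]
ft_force: [-0.2, -0.6, 0.5]
grip_width: 0.002
clock: 8.5
position: [0.5445, -0.1992, 0.0689]
ee_rot: [0.428, -0.561, 0.563, -0.43]
ft_force: [0.9, -0.5, 0.1]
grip_width: -0.002
clock 8.5 stage [-0.0463 -0.0564  0.0689] F(stage) [ 1.  -0.2  0.1] w -0.002
```

```bash
echo 'from h import *
o=manip.get_obs();print("==",round(o["clock"],2),stage(o["position"]).round(4),S.inv().apply(o["ft_force"]).round(1))' > s.py
python3 -m pendant '{"offset":[[-0.008,0,0],[-0.015,0,0],[-0.015,0,0]],"turn":[[0,0,0],[0,0,0],[0,0,0]]}' >/dev/null; python3 s.py
python3 -m pendant '{"offset":[[-0.008,0,0],[-0.015,0,0],[-0.015,0,0]],"turn":[[0,0,0],[0,0,0],[0,0,0]]}'>/dev/null; python3 s.py
python3 -m pendant '{"offset":[[-0.008,0,0],[-0.01,0,0],[-0.01,0,0]],"turn":[[0,0,0],[0,0,0],[0,0,0]]}'>/dev/null; python3 s.py
```

```text
== 8.88 [-0.0464 -0.0536  0.0688] [-0.7 -0.7 -0.4]
== 9.25 [-0.0464 -0.0514  0.0689] [-0.6 -4.3  0.5]
== 9.62 [-0.0464 -0.0489  0.0688] [ 0.5 -1.  -1.1]
```

```bash
python3 -m pendant '{"offset":[[-0.008,0,0],[-0.008,0,0]],"turn":[[0,0,0],[0,0,0]]}' >/dev/null; python3 s.py
python3 -m pendant '{"offset":[[-0.008,0,0],[-0.008,0,0]],"turn":[[0,0,0],[0,0,0]]}' >/dev/null; python3 s.py
python3 -m pendant '{"offset":[[-0.01,0,0],[-0.01,0,0]],"turn":[[0,0,0],[0,0,0]]}' >/dev/null; python3 s.py
python3 -m pendant '{"offset":[[-0.01,0,0],[-0.01,0,0]],"turn":[[0,0,0],[0,0,0]]}' >/dev/null; python3 s.py
```

```text
== 9.88 [-0.0464 -0.0463  0.0689] [-0.3  0.5 -0.2]
== 10.12 [-0.0464 -0.0441  0.0689] [-0.2 -0.1  0.4]
== 10.38 [-0.0464 -0.0419  0.0689] [-0.4 -0.5 -0.6]
== 10.62 [-0.0465 -0.0409  0.0688] [ 0.1 -4.6 -0.3]
```

First click taken: free run then contact again at about -0.0415. On to the second.

```bash
python3 -m pendant '{"offset":[[-0.015,0,0],[-0.015,0,0]],"turn":[[0,0,0],[0,0,0]]}' >/dev/null; python3 s.py
python3 -m pendant '{"offset":[[-0.01,0,0],[-0.01,0,0]],"turn":[[0,0,0],[0,0,0]]}' >/dev/null; python3 s.py
python3 -m pendant '{"offset":[[-0.01,0,0],[-0.01,0,0]],"turn":[[0,0,0],[0,0,0]]}' >/dev/null; python3 s.py
python3 -m pendant '{"offset":[[-0.008,0,0],[-0.008,0,0]],"turn":[[0,0,0],[0,0,0]]}' >/dev/null; python3 s.py
```

```text
== 10.88 [-0.0464 -0.0381  0.0689] [ 0.2 -3.8  0.1]
== 11.12 [-0.0464 -0.0351  0.0689] [-0.   0.1  0.6]
== 11.38 [-0.0464 -0.0322  0.0689] [ 0.2 -0.9 -0.4]
== 11.62 [-0.0464 -0.0303  0.0689] [ 0.3 -0.6 -0.3]
```

Second click taken (free run from -0.035). Next contact is expected at about -0.0295 and the snap at -0.0235, so I'll use smaller steps.

```bash
python3 -m pendant '{"offset":[[-0.01,0,0],[-0.01,0,0]],"turn":[[0,0,0],[0,0,0]]}' >/dev/null; python3 s.py
python3 -m pendant '{"offset":[[-0.015,0,0],[-0.015,0,0]],"turn":[[0,0,0],[0,0,0]]}' >/dev/null; python3 s.py
python3 -m pendant '{"offset":[[-0.006,0,0],[-0.006,0,0]],"turn":[[0,0,0],[0,0,0]]}' >/dev/null; python3 s.py
```

```text
== 11.88 [-0.0465 -0.0291  0.0689] [ 0.1 -3.4  1.3]
== 12.12 [-0.0465 -0.0265  0.0689] [ 0.6 -2.8 -0.7]
== 12.38 [-0.0465 -0.0248  0.0689] [-1.  -2.2  0.9]
```

```bash
python3 -m pendant '{"offset":[[-0.006,0,0],[-0.006,0,0]],"turn":[[0,0,0],[0,0,0]]}' >/dev/null; python3 s.py
python3 -m pendant '{"offset":[[-0.003,0,0],[-0.003,0,0]],"turn":[[0,0,0],[0,0,0]]}' >/dev/null; python3 s.py
```

```text
== 12.62 [-0.0465 -0.0226  0.0689] [-0.4 -0.3 -0.1]
== 12.88 [-0.0465 -0.0216  0.0689] [-0.3  0.3 -0.4]
```

Snapped into the third, and force has dropped to zero. I'll back off, lift and look.

```bash
python3 -m pendant '{"offset":[[0.1,0,0],[0.15,0,0],[0.15,0,0],[0.15,-0.2,0],[0.15,-0.5,0],[0.3,-0.7,-0.2],[0.5,-0.7,-0.4],[0.7,-0.7,-0.6],[0.9,-0.7,-0.6],[0.9,-0.7,-0.6]],"turn":[[0,0,0],[0,0,0],[0,0,0],[0,0,0],[0,0,0],[0,0,0],[0,0,0],[0,0,0],[0,0,0],[0,0,0]]}'
python3 - <<'E'
from h import *
q,_=manip.camera("side"); p,d=manip.camera("top")
f=lambda a:cv2.resize(a,(400,300),interpolation=cv2.INTER_CUBIC)
cv2.imwrite("pics/b5.png",np.hstack([f(p[190:280,390:510]),f(q[130:196,310:398])])[:,:,::-1])
print("tab px expected for q=.024,.036,.048",proj("top",[world([-.047,-.036+j,.083]) for j in(.024,.036,.048)]).round(1))
m=manip.camera_model("top");K,R,t=m["intrinsics"],m["R"],m["t"]
v,u=np.mgrid[:400,:640]; X=stage(((np.stack([(u-K[0,2])/K[0,0]*d,(v-K[1,2])/K[1,1]*d,d],-1)-t)@R).reshape(-1,3))
k=(abs(X[:,0]+.047)<.02)&(X[:,2]>.068)&(X[:,2]<.095)&(abs(X[:,1])<.08); print(k.sum(),X[k].mean(0),"(start: -0.0103 at q~.024)")
E
```

```text
clock: 14.12
position: [0.3886, -0.3108, 0.2081]
ee_rot: [0.427, -0.562, 0.563, -0.43]
ft_force: [0.2, 0.9, 0.1]
grip_width: -0.002
tab px expected for q=.024,.036,.048 [[437.5 241.6]
 [432.  239.8]
 [426.5 238. ]]
73 [-0.0460919   0.00179425  0.07971072] (start: -0.0103 at q~.024)
```

View pics/b5.png

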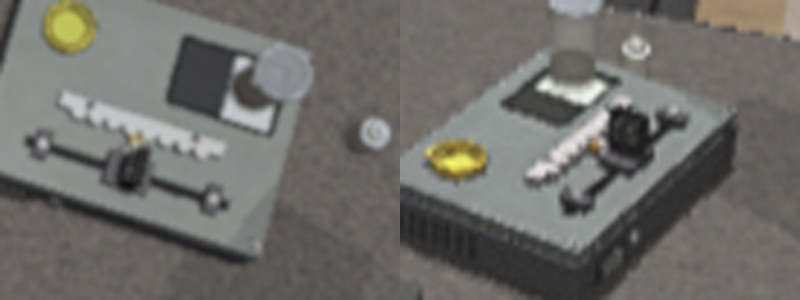

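Half of the window (36 of 72 mm) is now lit. The tab centroid sits 12 mm beyond the starting second click, so it is in the third. Vial, cap and dropper are where they were.

```bash
python3 -c "
from workcell import manip
print(manip.hand_in())"
```

```text
the job is handed in; nothing more can be done
None
```

The lever is resting in the third click and I have handed the job in, at about 14 s of the 58 s allowed. The hand-in gives no verdict.

- **Home:** With the gripper shut, I pushed the tab from its left face to the right-hand stop. It held there at 15 N without moving, at the position I had predicted, and the window was fully dark.
- **Clicks:** I then pushed from the right face in small steps. I counted three snaps by the force dropping away and contact returning about 12 mm further on. I stopped right after the third; the finger was still about 10 mm short of where the lever would slip into the fourth. The tab was only ever pushed from one side at a time.
- **Last check:** After the arm backed clear, the tab stood 12.1 mm beyond its starting position, which I read as the second click, so it is at 36 mm. In the last picture half of the 72 mm window was lit, which agrees with three clicks.
- **Surroundings:** The vial, cap and dropper looked unmoved in the last picture. The gauge was outside that crop; no move went near it, but I did not check it again at the end.

No checks failed or disagreed.

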